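Second pressing on the ratchet bench press

ROBOT

A 6-joint arm with a two-finger parallel gripper is mounted at the origin on the work surface. World frame = base frame: x ahead of the robot, y to its left, z up, the work surface at z = 0. Lengths are in m, angles in rad, forces in N, time in s.
With the tool pointing down it reaches from about 0.325 to 0.75 m from the base axis. Payload 7.6 kg.
Tool frame: the origin (TCP) lies at the very end of the fingers, on their centre line; the grasp point (between the pads) lies 19 mm behind it (r.tcp_to_grasp is the distance from the TCP to the grasp point, in m); x points along the fingers, y is the direction in which the jaws open and shut, and the axes are right-handed (so a half turn about x gives the same grasp; the last joint's range is limited). The gripper opens to 85 mm and grips with 20 to 120 N. Pads are 22 mm wide; open, the fingers measure 114 mm over their backs; the gripper's body (76 mm by 85 mm) begins 54 mm behind the grasp point. The pads swing forward as they close: fully open they stand 13 mm farther back than shut.
Start: joints at [-1.194, 0.052, 1.401, -0, 1.689, -0.07], TCP at [0.227, -0.473, 0.231] pointing down, gripper open.
Joint ranges: [-2.9, 2.9], [-0.91, 2.17], [0.12, 2.37], [-1.06, 4.2], [0.26, 2.73], [-2.93, 2.93]. Speed limits (rad/s): [2.57, 2.57, 3.01, 3.14, 3.14, 3.14].

INTERFACE

Orientations are given as [roll, pitch, yaw] about the fixed x, y, z axes, in that order (R = Rz(yaw) Ry(pitch) Rx(roll)).
In Python, from rig import read_state, snapshot, r gives the robot as it stands.
- The arm moves only by the tool arm_command, never from a script. Its argument "moves" is a list of rows, each a list of 3 entries, a list of its own where there are three numbers: the turn, a rotation vector about the tool's x, y, z in degrees, then the shift along the tool's x, y, z in cm, then the closure, from -1 (fully open) to 1 (shut), so that 0 is half open. A call has 1 to 8 rows; each row shifts and turns the pose as measured when the row begins, along the tool's axes as they then stand; what a row does not reach is not made up. A row lasts 1/12 s, in which the tool goes at most 41.7 mm and 7.16 degrees, less where a joint would pass 70% of its speed; a pose out of reach is approached as far as the arm can. A call is refused whole if a number of a shift passes 4.17 or a number of a turn 7.16, either way. A call with a gripper value outside its range is refused whole. The fingers move at their own pace and stop on an object; "grip_force" is the grip in N (left out, the last holds). Time passes only in rows, so rows that do not move let the fingers close. It gives the time, the measured TCP pose, the force and the opening at its end, in the units of the state.
- read_state(): the state, without advancing time (a new reading comes with each control period).
- snapshot(name): name is "scene" or "side" or "wrist"; returns a dict with "frame" (400x640x3 uint8, red, green, blue), "depth" (400x640 float32, m along the optical axis (not along the pixel's ray), 0 where there is no reading), "fx", "fy", "cx", "cy" (pixels), "rvec" (rotation vector, rad) and "tvec" (3), from world to camera coordinates, as OpenCV has them; the wrist camera has in their place "hand_eye" (4x4, takes a point from camera to tool coordinates, whose origin is the TCP and whose axes are the tool frame's). Camera axes: x right, y down, z forward; pixel columns grow to the right and rows downward; lengths in m; the calibration is good to about 2 mm. A picture is of the moment at which its call begins: read the wrist's pose just before it.
- r.finish_job(): hands the job in, once; it reports no verdict.
The state is a dict: "t": time; "joint_pos": joint angles; "dq": joint speeds; "joint_torque": joint torques, N m; "position": TCP position; "tcp_rot": TCP orientation; "force": force on the tool from outside, world axes, zero at the start; "wrist_torque": the same for the moment, N m; "width": finger opening in m.
Only numpy, scipy, OpenCV 4.12 (cv2) and the standard library are available. Lean on these libraries where they do the work, as an engineer would, in place of code of your own. Each camera call takes 0.05 s, during which the arm holds its last target. There are 200 camera calls.

TASK

The blank on the sled is ready for its second pressing. Slide the sled by its wooden handle along its channel, without lifting it out, until it is fully home against the end stop and the blank lies under the press foot; only then pull the red ratchet lever round, anticlockwise seen from above, exactly four clicks further than it stands now, feeling for each click (it cannot be turned back). Finish while still holding the red handle there, lever on its fourth click, and do not disturb the other things on the bench.

Things in the scene. Friction and masses are not known exactly. Their poses are not given: they have to be found in the camera images.
- press: blue C-frame bench press, fixed. Origin on its vertical ram axis, at table height; x towards its column, y along the channel in the direction the sled goes home, z up. All numbers below in mm in this frame. Steel bed x -90..200, y -260..100, top z 20. Column x 100..170, y -65..65, to z 165. Overhanging head x -45..105, y -45..45, z 92..159
- stop_face (a point): middle of the end stop's face (y 50, z 34; stop's top z 48) which closes the channel. The channel is 84 mm wide, along y, between two low guide rails (x -54..-42 and 42..54, y -245..45, tops z 32) on the bed
- head (a point): centre of the underside of the head, on the ram axis, z 92: the sled's front passes below it
- ratchet (a point): where the brass spring pawl clicks into the toothed ratchet ring on top of the head (x 50, z 168). The ring (outer radius 52, z 164..172) and its hub (radius 20, up to z 210) turn with the lever about the ram axis
- sled_handle (a point): centre of the grip of the loose wooden sled (0.4 kg, board 80 x 250 x 14 mm, in the channel): an upright dark round peg, diameter 22, 56 tall (table z 34..90, this point z 62), 155 mm behind the blank and 45 ahead of the sled's rear end. Fully home this point is at x 0, y -155 of the press; it starts 70 to 110 mm short of that
- blank (a point): top centre of the copper blank (diameter 48, 3 thick) fixed in a steel die (diameter 60) on the sled, 49 mm above the table. Fully home it is at x 0, y 0 of the press, under the foot; the sled's front end is 50 mm ahead of it
- lever_grip (a point): centre of the upright red round handle (diameter 24, z 192..252, this point z 222) at the end of the lever arm, 140 mm from the ram axis. It does not spin on the arm (18 wide, z 180..190). At the start the lever points about 70 to 94 degrees round from the press's x towards its y, resting in one of three notches
- lever: lever with ratchet ring, turning about the press's z; working direction anticlockwise from above. A click is 12 degrees (29 mm at the handle). The push at the handle climbs through each click to a peak of 7 to 15 N some 2 degrees before the notch, then drops at once to under half of it, often to nothing, as the pawl falls in; a weak spring (2 to 4 N at the handle) pulls it back against the pawl, which stops any return
- foot: black rubber foot under the ram, diameter 38, sprung; its own origin lies on the ram axis, 60 mm below its underside. It comes down 3 mm a click: it starts 5 to 11 mm above the blank and presses on it with about 4 to 9 N after four clicks
- hammer_grip (a point): bystander: hammer lying on the table, point in its handle
- mallet: bystander: wooden mallet lying on the table, handle 24 mm thick and 200 mm long, head 60 mm thick and 90 mm long; origin at the table under the head end of the handle
- bowl: bystander: copper bowl, 100 mm wide, 45 mm high; origin under its centre
- jar: bystander: jar with a black cap, 60 mm wide, 80 mm high; origin under its centre
- gauge: bystander: flat scalloped brass strip, 210 mm long, 5 mm thick; origin under its centre
- stake: bystander: small steel mushroom stake, foot 70 mm wide, 105 mm high; origin under its centre
- discs_center (a point): bystander: copper disc 60 mm wide, 10 mm thick, lying flat; its centre

How it is judged:
On the way, in this order (a step that is already met when the one before it is completed fails the run):
1. the sled is fully home under the foot, with the lever not yet moved (horizontal distance between blank and press below 0.006 m and z of blank in the frame of press below 0.054 m and distance of lever_grip from where it was at the start of the episode below 0.012 m), for 0.2 s.
2. the lever is on its fourth click, held by the fingers, with the sled still home (horizontal distance between blank and press below 0.006 m and z of blank in the frame of press below 0.054 m and distance of lever_grip from where it was at the start of the episode between 0.1085 and 0.1323 m and contact force between the fingers and lever above 1 N), for 0.2 s.
At the end, for the whole second after the job is handed in: The blank is within 6 mm of the ram axis (sled home at the stop, flat in its channel) with the foot pressing on it (over 1 N); the lever stands still on its fourth click from the start (3.8 to 4.7 clicks of 12 degrees); the fingers still hold the handle (over 1 N of contact) (all of step 2 and angular speed of lever below 0.05 rad/s and contact force between foot and anything else above 1 N); the arm keeps its last pose, push and grip.
It fails at once if the sled is lifted out of its channel (z of blank in the frame of press above 0.07 m).
It fails at once if the lever is taken past the fourth click to a fifth (distance of lever_grip from where it was at the start of the episode above 0.1375 m).
It fails at once if another thing on the bench is pushed away by more than 30 mm (distance of any of hammer_grip, mallet, bowl, jar, gauge, stake, discs_center from where it was at the start of the episode above 0.03 m).
It also fails if it takes over 72 s, if anything falls off the work surface, if the arm or the gripper's body presses on something with over 40 N, if the wrist force passes 120 N, or if a joint passes its speed limit or range.

## Working session

There is one attempt and no reset: what is moved stays moved. The work goes in short steps, Python scripts to look and compute and a tool call to move; the robot and the scene stay as the last step left them, time stands still between calls to the robot, and variables do not carry over. Pictures are saved under pics/ and viewed, about 8 in all and at most 12, crops included, and the job is handed in when it is done.

Besides the shell and the picture viewer there is one more tool, called after ">>>" as name(argument=value, ...) on one line, values as JSON. arm_command: Moves the arm, as the interface text tells. Its arguments: {"type":"object","properties":{"moves":{"type":"array"},"grip_force":{"type":"number"}},"required":["moves"]}

```bash
mkdir -p pics; cat > h.py <<'E'
import numpy as np, cv2
from rig import read_state, snapshot, r
from scipy.spatial.transform import Rotation as R
def cloud(s):
    d=s['depth']; v,u=np.mgrid[:400,:640]
    p=np.stack([(u-s['cx'])/s['fx']*d,(v-s['cy'])/s['fy']*d,d],-1)
    if 'rvec' in s:
        M=cv2.Rodrigues(np.array(s['rvec'],float))[0]; w=(p-np.array(s['tvec']).ravel())@M
    else:
        st=read_state(); H=np.array(s['hand_eye']); q=p@H[:3,:3].T+H[:3,3]
        w=q@R.from_euler('xyz',st['tcp_rot']).as_matrix().T+np.array(st['position'])
    w[d==0]=np.nan
    return w
def save(s,n): cv2.imwrite('pics/'+n,s['frame'][...,::-1])
E
python3 - <<'E'
from h import *
print(read_state())
for n in('scene','side'):
    s=snapshot(n); save(s,n+'0.png'); np.savez(n+'0.npz',w=cloud(s),f=s['frame'])
    M=cv2.Rodrigues(np.array(s['rvec'],float))[0]; print(n,-M.T@np.array(s['tvec']).ravel(),M[2])
a=cv2.imread('pics/scene0.png');b=cv2.imread('pics/side0.png')
E
```

```text
{'t': 0.0, 'joint_pos': array([-1.19430007e+00,  5.28023381e-02,  1.40176275e+00,  2.19311718e-05,
        1.68858278e+00, -7.03137441e-02]), 'dq': array([ 1.05337305e-03,  7.69522665e-05,  2.55864876e-04, -2.19627444e-03,
        2.93468006e-04, -3.08550857e-04]), 'joint_torque': array([-7.51539501e-04, -3.81668150e+01, -3.60190845e+01,  2.89734419e-05,
        6.12533593e-03, -1.45869929e-07]), 'position': array([ 0.22675381, -0.47316394,  0.23047125]), 'tcp_rot': array([-1.6551157 ,  1.56924096,  1.93328952]), 'force': array([-0.14732786, -0.55637067,  0.10677149]), 'wrist_torque': array([ 0.02246767, -0.0076398 , -0.00226598]), 'width': 0.08535094889693243}
scene [ 1.12771905 -0.90101484  1.06016372] [-0.47357943  0.59943477 -0.64529101]
side [-0.0037908  -1.15419438  1.02982961] [ 0.32791364  0.73410652 -0.59460934]
```

View pics/scene0.png

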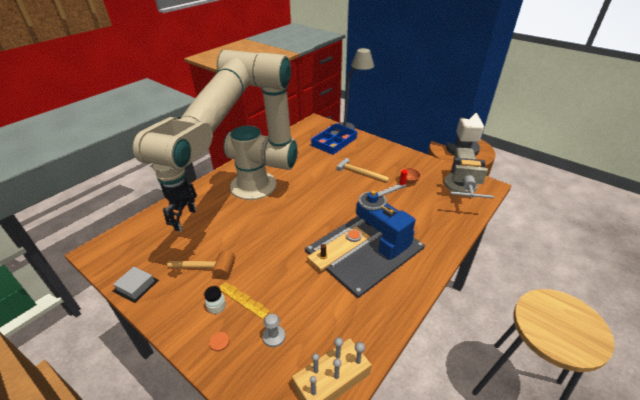

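View pics/side0.png

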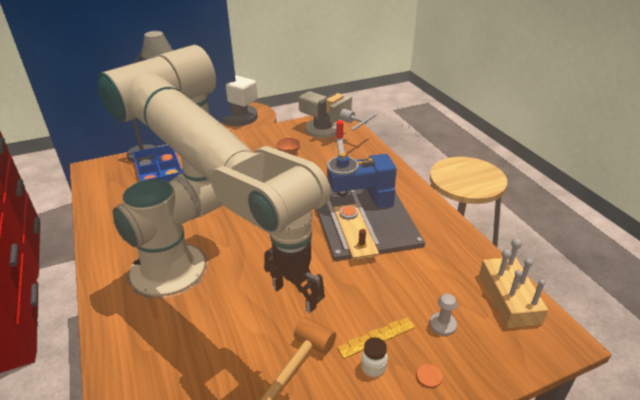

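The scene view shows the peg at about (323,250), the blank at (353,236), the hub at (372,197) and the red grip at (404,177). In the side view they are at (362,237), (348,212), (343,160) and (340,130).

```bash
python3 - <<'E'
from h import *
for n,bx in(('scene',dict(peg=(312,240,335,268),blank=(343,228,364,245),red=(396,166,414,188),blue=(350,190,420,260),bed=(300,190,430,300))),
 ('side',dict(peg=(352,226,372,250),blank=(338,204,360,220),red=(334,118,347,140),blue=(320,150,400,210),bed=(300,160,430,270)))):
    z=np.load(n+'0.npz'); w=z['w'];f=z['f'].astype(int); hsv=cv2.cvtColor(z['f'],cv2.COLOR_RGB2HSV).astype(int)
    for k,(a,b,c,d) in bx.items():
        W=w[b:d,a:c].reshape(-1,3);F=f[b:d,a:c].reshape(-1,3);H=hsv[b:d,a:c].reshape(-1,3)
        zz=W[:,2]
        if k=='peg': m=(F.sum(1)<200)&(zz>.04)&(zz<.1)
        if k=='blank': m=((H[:,0]<12)&(H[:,1]>100)&(zz>.04)&(zz<.06))
        if k=='red': m=((H[:,0]<6)|(H[:,0]>174))&(H[:,1]>180)&(zz>.18)
        if k=='blue': m=(H[:,0]>100)&(H[:,0]<130)&(H[:,1]>120)&(zz>.12)
        if k=='bed': m=(abs(zz-.02)<.006)&(H[:,1]<90)
        P=W[m]; print(n,k,m.sum(),P.mean(0).round(4),np.median(P,0).round(4),P.min(0).round(3),P.max(0).round(3))
        if k in('blue','bed'):
            r_=cv2.minAreaRect((P[:,:2]*1000).astype(np.float32)); print(r_, cv2.boxPoints(r_).round())
    # hub top
    m=(w[...,2]>.2)&(w[...,2]<.22)&(abs(w[...,0]-.6)<.4)&(f.max(2)-f.min(2)<90)
    v,u=np.nonzero(m); print('hub',len(u),[(int(a),int(b),w[b,a].round(3).tolist()) for a,b in list(zip(u,v))[::15]][:20])
E
```

```text
scene peg 56 [ 0.5553 -0.1779  0.0693] [ 0.5554 -0.1786  0.0694] [ 0.541 -0.184  0.041] [ 0.565 -0.171  0.093]
scene blank 87 [ 0.5821 -0.0215  0.0493] [ 0.5821 -0.0231  0.0496] [ 0.557 -0.043  0.043] [0.605 0.004 0.055]
scene red 85 [0.651  0.1905 0.2285] [0.6519 0.19   0.2288] [0.639 0.182 0.196] [0.662 0.208 0.255]
scene blue 1025 [0.6927 0.0261 0.1547] [0.708  0.0226 0.1588] [ 0.554 -0.017  0.12 ] [0.773 0.093 0.201]
((664.7362670898438, 49.302947998046875), (95.09229278564453, 210.54940795898438), 77.69049072265625) [[552.  25.]
 [757. -20.]
 [778.  73.]
 [572. 118.]]
scene bed 2721 [ 0.6739 -0.0781  0.0202] [ 0.6837 -0.087   0.0203] [ 0.464 -0.227  0.014] [0.812 0.132 0.026]
((638.3145751953125, -25.417098999023438), (359.1129455566406, 291.7927551269531), 78.41700744628906) [[ 459. -172.]
 [ 745. -231.]
 [ 817.  121.]
 [ 531.  180.]]
hub 604 [(514, 32, [0.385, 2.403, 0.218]), (518, 34, [0.422, 2.378, 0.216]), (524, 35, [0.465, 2.386, 0.214]), (531, 36, [0.515, 2.383, 0.216]), (534, 37, [0.535, 2.398, 0.209]), (539, 38, [0.567, 2.417, 0.204]), (544, 39, [0.603, 2.411, 0.204]), 
[... 970 characters left out ...]
 11.]
 [750. -13.]
 [764.  77.]
 [607. 101.]]
side bed 3004 [ 0.6409 -0.0756  0.0205] [ 0.6631 -0.0859  0.0205] [ 0.46  -0.228  0.014] [0.792 0.123 0.026]
((630.1085205078125, -43.99334716796875), (326.8004455566406, 288.4558410644531), 78.70370483398438) [[ 457. -176.]
 [ 740. -232.]
 [ 804.   88.]
 [ 521.  144.]]
hub 152 [(230, 41, [0.546, 1.238, 0.22]), (230, 43, [0.541, 1.222, 0.216]), (228, 44, [0.527, 1.207, 0.217]), (220, 45, [0.491, 1.223, 0.213]), (208, 46, [0.434, 1.224, 0.215]), (223, 46, [0.506, 1.226, 0.205]), (209, 47, [0.437, 1.219, 0.212]), (182, 48, [0.313, 1.235, 0.219]), (217, 48, [0.473, 1.214, 0.203]), (343, 157, [0.593, 0.059, 0.205]), (342, 160, [0.586, 0.049, 0.202])]
```

```bash
cat >> h.py <<'E'
O=np.array([.600,.064]); TH=np.radians(-11.5)
EX=np.array([np.cos(TH),np.sin(TH)]); EY=np.array([-EX[1],EX[0]])
def pw(x,y): return O+EX*x/1000+EY*y/1000
def plan(xy,z,jaw,n,flip=None):
    """TCP target xy,z (m); jaw direction (deg, world); rows to get there in n rows"""
    st=read_state(); p=np.array(st['position']); A=R.from_euler('xyz',st['tcp_rot'])
    best=None
    for a in (jaw,jaw+180):
        y=np.array([np.cos(np.radians(a)),np.sin(np.radians(a)),0]); x=np.array([0,0,-1.])
        B=R.from_matrix(np.stack([x,y,np.cross(x,y)],1)); v=(A.inv()*B).as_rotvec()
        if best is None or np.linalg.norm(v)<np.linalg.norm(best): best=v
    g=np.array([*xy,z])
    print('t',round(st['t'],2),'p',p.round(4),'F',np.round(st['force'],1),'w',round(st['width'],4),'j',np.round(st['joint_pos'],2),'turn',np.degrees(best).round(1))
    for i in range(n):
        C=A*R.from_rotvec(best*i/n)
        print([np.degrees(best/n).round(2).tolist(),C.inv().apply((g-p)/n*100).round(2).tolist()])
E
python3 -c "
from h import *
plan(pw(0,-241),.14,78.5,14)"
```

```text
t 0.1 p [ 0.2268 -0.4732  0.2306] F [ 0.1  0.4 -0.2] w 0.0851 j [-1.19  0.05  1.4   0.    1.69 -0.07] turn [37.1  0.   0.1]
[[2.65, 0.0, 0.01], [0.65, -0.93, -3.02]]
[[2.65, 0.0, 0.01], [0.65, -1.07, -2.98]]
[[2.65, 0.0, 0.01], [0.65, -1.21, -2.92]]
[[2.65, 0.0, 0.01], [0.65, -1.34, -2.87]]
[[2.65, 0.0, 0.01], [0.65, -1.48, -2.8]]
[[2.65, 0.0, 0.01], [0.65, -1.6, -2.73]]
[[2.65, 0.0, 0.01], [0.65, -1.73, -2.65]]
[[2.65, 0.0, 0.01], [0.65, -1.85, -2.57]]
[[2.65, 0.0, 0.01], [0.65, -1.97, -2.48]]
[[2.65, 0.0, 0.01], [0.65, -2.08, -2.39]]
[[2.65, 0.0, 0.01], [0.65, -2.19, -2.29]]
[[2.65, 0.0, 0.01], [0.65, -2.29, -2.19]]
[[2.65, 0.0, 0.01], [0.65, -2.39, -2.08]]
[[2.65, 0.0, 0.01], [0.65, -2.48, -1.96]]
```

>>> arm_command(moves=[[[2.7,0,0],[0.3,-0.9,-3.0],-1],[[2.7,0,0],[0.3,-1.1,-3.0],-1],[[2.7,0,0],[0.3,-1.2,-2.9],-1],[[2.7,0,0],[0.3,-1.3,-2.9],-1],[[2.7,0,0],[0.6,-1.5,-2.8],-1],[[2.7,0,0],[0.6,-1.6,-2.7],-1],[[2.7,0,0],[0.6,-1.7,-2.6],-1],[[2.7,0,0],[0.6,-1.9,-2.6],-1]])

```text
t: 0.77
position: [0.4167, -0.2996, 0.1905]
tcp_rot: [-0.713, 1.566, 2.47]
force: [0.7, 0.4, -0.5]
width: 0.0853
```

>>> arm_command(moves=[[[2.7,0,0],[0.6,-2.0,-2.5],-1],[[2.7,0,0],[0.6,-2.1,-2.4],-1],[[2.7,0,0],[0.6,-2.2,-2.3],-1],[[2.7,0,0],[0.6,-2.3,-2.2],-1],[[2.7,0,0],[0.6,-2.4,-2.0],-1],[[2.0,0,0],[0.6,-2.4,-2.0],-1],[[0,0,0],[0,0,0],-1]])

```text
t: 1.35
position: [0.5685, -0.1635, 0.1472]
tcp_rot: [-0.383, 1.558, 2.518]
force: [-0.1, -0.2, -0.3]
width: 0.0857
```

```bash
python3 -c "
from h import *
plan(pw(0,-241),.05,78.5,5)
s=snapshot('wrist');save(s,'w1.png');np.savez('w1.npz',w=cloud(s),f=s['frame'])
w=cloud(s);h=(w[...,2]>.05)&(w[...,2]<.1)&(s['frame'].sum(2)<200)&(np.hypot(w[...,0]-.55,w[...,1]+.172)<.03)
print(h.sum(),np.nanmean(w[h],0),np.nanmin(w[h],0),np.nanmax(w[h],0))
"
```

```text
t 1.35 p [ 0.5685 -0.1635  0.1472] F [-0.1 -0.2 -0.3] w 0.0857 j [-0.34  0.29  1.31  0.    1.56  1.47] turn [-2.3  0.7  0.3]
[[-0.46, 0.14, 0.06], [1.95, 0.26, 0.26]]
[[-0.46, 0.14, 0.06], [1.95, 0.25, 0.26]]
[[-0.46, 0.14, 0.06], [1.94, 0.25, 0.27]]
[[-0.46, 0.14, 0.06], [1.94, 0.24, 0.28]]
[[-0.46, 0.14, 0.06], [1.94, 0.24, 0.28]]
1186 [ 0.5539627  -0.17321399  0.08261126] [ 0.53982493 -0.18322405  0.05023783] [ 0.56083139 -0.16258101  0.09391772]
```

View pics/w1.png

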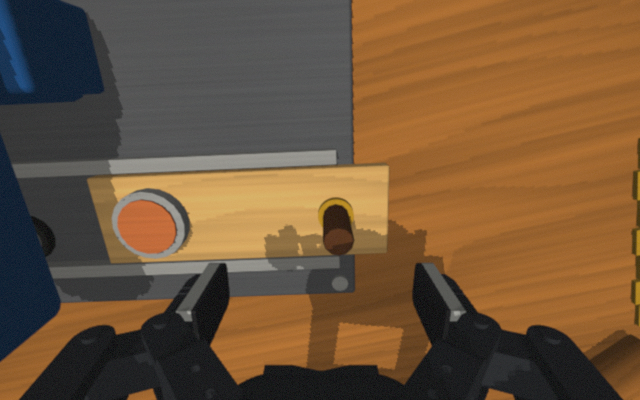

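The wrist view shows the peg top at (338,240), midway between the jaws along the channel. It is measured at about (0.551,-0.173), which matches the target, so I descend.

>>> arm_command(moves=[[[-1.1,0.4,0.2],[0,0.7,0.7],-1],[[-1.1,0.3,0.1],[0.8,0.6,0.7],-1],[[0,0,0],[2.5,0,0],-1],[[0,0,0],[2.5,0,0],-1],[[0,0,0],[2.5,0,0],-1],[[0,0,0],[1.5,0,0],-1],[[0,0,0],[0,0,0],-1]])

```text
t: 1.98
position: [0.5471, -0.1795, 0.0477]
tcp_rot: [1.998, 1.566, -1.342]
force: [-0.1, 0.3, 0.2]
width: 0.0855
```

```bash
python3 -c "
from h import *
plan([.551,-.173],.047,78.5,1)"
```

```text
t 1.98 p [ 0.5471 -0.1795  0.0477] F [-0.1  0.3  0.2] w 0.0855 j [-0.38  0.33  1.47 -0.    1.35  1.39] turn [ 0.1 -0.1 -0.3]
[[0.12, -0.12, -0.25], [0.07, -0.71, -0.26]]
```

>>> arm_command(moves=[[[0,0,0],[0,-0.7,-0.3],-1],[[0,0,0],[0,0,0],1],[[0,0,0],[0,0,0],1],[[0,0,0],[0,0,0],1],[[0,0,0],[0,0,0],1],[[0,0,0],[0,0,0],1],[[0,0,0],[0,0,0],1]], grip_force=30)

```text
t: 2.57
position: [0.5531, -0.1748, 0.0537]
tcp_rot: [2.579, 1.56, -0.762]
force: [0.7, 1.3, -2.5]
width: 0.0214
```

```bash
python3 -c "
from h import *
p=read_state()['position'][:2]
plan(p+EY*.08,read_state()['position'][2],78.5,8)"
```

```text
t 2.57 p [ 0.5531 -0.1748  0.0537] F [ 0.7  1.3 -2.5] w 0.0214 j [-0.37  0.33  1.45 -0.    1.35  1.4 ] turn [ 0.1 -0.5 -0.3]
[[0.01, -0.06, -0.04], [-0.01, -1.0, -0.0]]
[[0.01, -0.06, -0.04], [-0.0, -1.0, -0.0]]
[[0.01, -0.06, -0.04], [-0.0, -1.0, -0.0]]
[[0.01, -0.06, -0.04], [-0.0, -1.0, -0.0]]
[[0.01, -0.06, -0.04], [-0.0, -1.0, -0.0]]
[[0.01, -0.06, -0.04], [-0.0, -1.0, -0.0]]
[[0.01, -0.06, -0.04], [-0.0, -1.0, -0.0]]
[[0.01, -0.06, -0.04], [-0.0, -1.0, -0.0]]
```

>>> arm_command(moves=[[[0,0,0],[0,-1.0,0],1],[[0,0,0],[0,-1.0,0],1],[[0,0,0],[0,-1.0,0],1],[[0,0,0],[0,-1.0,0],1],[[0,0,0],[0,-1.0,0],1],[[0,0,0],[0,-1.0,0],1],[[0,0,0],[0,-1.0,0],1]])

```text
t: 3.15
position: [0.568, -0.1011, 0.0536]
tcp_rot: [2.484, 1.559, -0.859]
force: [-1.0, -2.8, -0.3]
width: 0.0211
```

```bash
python3 -c "
from h import *
st=read_state();plan(pw(0,-155),st['position'][2],78.5,1);d=st['position'][:2]-O;print('press',d@EX,d@EY)"
```

```text
t 3.15 p [ 0.568  -0.1011  0.0536] F [-1.  -2.8 -0.3] w 0.0211 j [-0.24  0.32  1.46 -0.01  1.35  1.54] turn [-0.  -0.5 -0.4]
[[-0.04, -0.54, -0.42], [-0.01, -1.32, 0.16]]
press 0.0015432661482606966 -0.1681588100906544
```

>>> arm_command(moves=[[[0,0,0],[0,-0.5,0],1],[[0,0,0],[0,-0.4,0],1],[[0,0,0],[0,-0.3,0],1]])

```text
t: 3.4
position: [0.571, -0.0859, 0.0536]
tcp_rot: [2.451, 1.559, -0.889]
force: [-6.8, -19.8, 5.3]
width: 0.0212
```

>>> arm_command(moves=[[[0,0,0],[0,-0.3,0],1],[[0,0,0],[0,-0.3,0],1]])

```text
t: 3.57
position: [0.5711, -0.086, 0.0548]
tcp_rot: [1.993, 1.548, -1.349]
force: [-6.3, -14.8, 5.5]
width: 0.0211
```

>>> arm_command(moves=[[[0,0,0],[0,-0.3,0],1],[[0,0,0],[0,-0.3,0],1]])

```text
t: 3.73
position: [0.5713, -0.0859, 0.0562]
tcp_rot: [1.861, 1.539, -1.486]
force: [-6.4, -13.5, 5.1]
width: 0.0215
```

>>> arm_command(moves=[[[0,0,0],[0,0,0],1],[[0,0,0],[0,0,0],1],[[0,0,0],[0,0,0],-1],[[0,0,0],[0,0,0],-1],[[0,0,0],[0,0,0],-1],[[0,0,0],[0,0,0],-1],[[0,0,0],[0,0,0],-1]])

```text
t: 4.32
position: [0.5715, -0.0854, 0.0565]
tcp_rot: [1.883, 1.541, -1.464]
force: [-0.5, -0.5, -0.0]
width: 0.0798
```

```bash
python3 - <<'E'
from h import *
s=snapshot('wrist'); w=cloud(s); st=read_state(); save(s,'w2.png')
d=st['position'][:2]-O; print('tcp press',d@EX,d@EY)
plan(st['position'][:2],.2,78.5,6)
s=snapshot('side'); w=cloud(s); save(s,'s2.png'); f=s['frame']
m=(f.sum(2)<200)&(w[...,2]>.045)&(w[...,2]<.1)&(np.hypot(w[...,0]-.57,w[...,1]+.09)<.03)
P=w[m]; print(m.sum(),P.mean(0),P.min(0),P.max(0))
a=cv2.imread('pics/w2.png');b=cv2.imread('pics/s2.png')[100:300,240:480]
b=cv2.resize(b,None,fx=2,fy=2); cv2.imwrite('pics/c2.png',np.hstack([cv2.resize(a,None,fx=.5,fy=.5),b[:200,:480]]) if 0 else np.vstack([cv2.resize(a,(480,300)),b[:300]]))
E
```

```text
tcp press 0.001904854413685808 -0.15211101643418953
t 4.37 p [ 0.5715 -0.0854  0.0565] F [ 0.6 -0.3 -1.6] w 0.085 j [-0.2   0.32  1.46 -0.03  1.36  1.58] turn [-0.3 -0.5 -1.6]
[[-0.05, -0.09, -0.27], [-2.39, 0.07, -0.02]]
[[-0.05, -0.09, -0.27], [-2.39, 0.06, -0.02]]
[[-0.05, -0.09, -0.27], [-2.39, 0.05, -0.01]]
[[-0.05, -0.09, -0.27], [-2.39, 0.03, -0.01]]
[[-0.05, -0.09, -0.27], [-2.39, 0.02, -0.01]]
[[-0.05, -0.09, -0.27], [-2.39, 0.01, -0.0]]
43 [ 0.56093537 -0.09058936  0.07278173] [ 0.5559799  -0.09878199  0.04918119] [ 0.57052548 -0.08027344  0.094016  ]
```

View pics/c2.png

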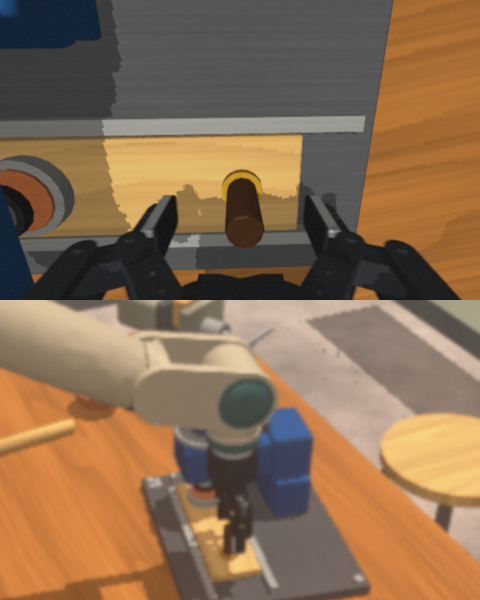

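The peg at (243,210) stands free between the open jaws. The sled stopped hard at about the expected home position, so I lift and go to the lever.

>>> arm_command(moves=[[[0,-0.3,-0.8],[-2.5,0,0],-1],[[0,-0.2,-0.8],[-4.0,0,0],-1],[[0,0,0],[-4.0,0,0],-1],[[0,0,0],[-4.0,0,0],-1],[[0,0,0],[-4.0,0,0],-1],[[0,0,0],[-4.0,0,0],-1],[[0,0,0],[-2.5,0,0],-1]])

```text
t: 5.0
position: [0.5681, -0.0831, 0.307]
tcp_rot: [-0.035, 1.551, 2.901]
force: [1.0, -0.2, 0.6]
width: 0.0859
```

```bash
python3 -c "
from h import *
st=read_state()
plan([.646,.1985],.29,161,14)
s=snapshot('scene');w=cloud(s);save(s,'s3.png');f=s['frame']
hsv=cv2.cvtColor(f,cv2.COLOR_RGB2HSV)
m=((hsv[...,0]<12)&(hsv[...,1]>100)&(abs(w[...,2]-.049)<.008)&(np.hypot(w[...,0]-.6,w[...,1]-.06)<.04))
print('blank',m.sum(),w[m].mean(0),w[m].min(0),w[m].max(0))
m=(f.sum(2)<200)&(w[...,2]>.045)&(w[...,2]<.1)&(np.hypot(w[...,0]-.57,w[...,1]+.09)<.03)
print('peg',m.sum(),w[m].mean(0),w[m].min(0),w[m].max(0))
"
```

```text
t 5.0 p [ 0.5681 -0.0831  0.307 ] F [ 1.  -0.2  0.6] w 0.0859 j [-0.21  0.21  1.08  0.    1.87  1.57] turn [-82.8   0.9   0.9]
[[-5.91, 0.06, 0.06], [0.12, -2.08, -0.14]]
[[-5.91, 0.06, 0.06], [0.12, -2.06, -0.35]]
[[-5.91, 0.06, 0.06], [0.12, -2.01, -0.56]]
[[-5.91, 0.06, 0.06], [0.11, -1.94, -0.76]]
[[-5.91, 0.06, 0.06], [0.11, -1.85, -0.96]]
[[-5.91, 0.06, 0.06], [0.11, -1.74, -1.15]]
[[-5.91, 0.06, 0.06], [0.11, -1.62, -1.32]]
[[-5.91, 0.06, 0.06], [0.11, -1.47, -1.48]]
[[-5.91, 0.06, 0.06], [0.11, -1.31, -1.62]]
[[-5.91, 0.06, 0.06], [0.11, -1.14, -1.75]]
[[-5.91, 0.06, 0.06], [0.11, -0.95, -1.86]]
[[-5.91, 0.06, 0.06], [0.12, -0.76, -1.95]]
[[-5.91, 0.06, 0.06], [0.12, -0.55, -2.01]]
[[-5.91, 0.06, 0.06], [0.12, -0.34, -2.06]]
blank 33 [0.59695625 0.05265915 0.04810813] [0.57331266 0.04223088 0.04238158] [0.6190522  0.064929   0.05247417]
peg 44 [ 0.57219598 -0.09309365  0.0711013 ] [ 0.56368976 -0.09738823  0.04610593] [ 0.58016274 -0.08300657  0.09295986]
```

>>> arm_command(moves=[[[-5.9,0,0],[0.1,-2.1,-0.1],-1],[[-5.9,0,0],[0.1,-2.1,-0.4],-1],[[-5.9,0,0],[0.1,-2.0,-0.6],-1],[[-5.9,0,0],[0.1,-1.9,-0.8],-1],[[-5.9,0,0],[0.1,-1.9,-1.0],-1],[[-5.9,0,0],[0.1,-1.7,-1.2],-1],[[-5.9,0,0],[0.1,-1.6,-1.3],-1],[[-5.9,0,0],[0.1,-1.5,-1.5],-1]])

```text
t: 5.72
position: [0.6165, 0.0809, 0.3078]
tcp_rot: [-0.74, 1.569, 3.048]
force: [-0.2, 0.5, 0.5]
width: 0.0851
```

>>> arm_command(moves=[[[-5.9,0,0],[0.1,-1.3,-1.6],-1],[[-5.9,0,0],[0.1,-1.1,-1.8],-1],[[-5.9,0,0],[0.1,-1.0,-1.9],-1],[[-5.9,0,0],[0.1,-0.8,-2.0],-1],[[-5.9,0,0],[0.1,-0.6,-1.5],-1],[[-3.0,0,0],[0.1,-0.3,-1.0],-1],[[0,0,0],[0,0,0],-1]])

```text
t: 6.3
position: [0.6395, 0.1999, 0.2959]
tcp_rot: [-1.23, 1.563, -3.118]
force: [-0.4, -1.0, -0.6]
width: 0.0851
```

```bash
python3 -c "
from h import *
plan([.646,.1985],.203,161,5)
s=snapshot('wrist');save(s,'w4.png');f=s['frame'];w=cloud(s)
hsv=cv2.cvtColor(f,cv2.COLOR_RGB2HSV)
m=((hsv[...,0]<6)|(hsv[...,0]>174))&(hsv[...,1]>180)&(w[...,2]>.19)&(w[...,2]<.27)
t=m&(w[...,2]>.248)
for q in(m,t):print(q.sum(),w[q].mean(0),w[q].min(0),w[q].max(0))
"
```

```text
t 6.3 p [0.6395 0.1999 0.2959] F [-0.4 -1.  -0.6] w 0.0851 j [0.25 0.49 0.75 0.   1.91 0.57] turn [0.8 0.1 0.4]
[[0.16, 0.03, 0.08], [1.86, 0.14, -0.02]]
[[0.16, 0.03, 0.08], [1.86, 0.14, -0.02]]
[[0.16, 0.03, 0.08], [1.86, 0.14, -0.02]]
[[0.16, 0.03, 0.08], [1.86, 0.14, -0.02]]
[[0.16, 0.03, 0.08], [1.86, 0.13, -0.02]]
1568 [0.6489092  0.20180224 0.24326316] [0.63690933 0.18647827 0.20020675] [0.65929007 0.20962885 0.25556708]
988 [0.64826615 0.19890614 0.25292716] [0.63690933 0.18647827 0.24804816] [0.65920742 0.20938166 0.25556708]
```

View pics/w4.png

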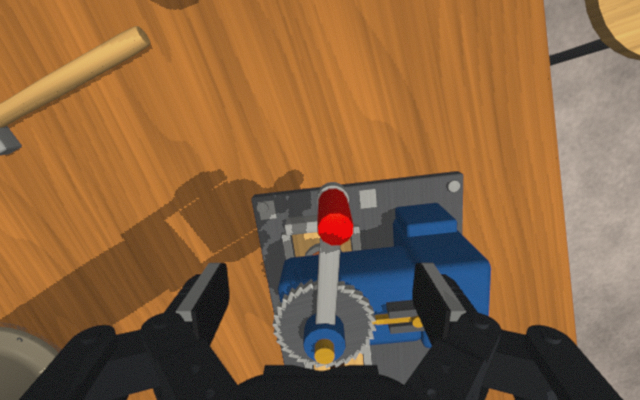

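The red handle top is at (335,225), measured at (0.648,0.199) and nearly centred between the jaws. I descend over it.

>>> arm_command(moves=[[[0.8,0,0.4],[0,0.8,0],-1],[[0,0,0],[2.0,0,0],-1],[[0,0,0],[2.5,0,0],-1],[[0,0,0],[2.5,0,0],-1],[[0,0,0],[1.7,0,0],-1],[[0,0,0],[0,0,0],-1]])

```text
t: 6.85
position: [0.651, 0.189, 0.2083]
tcp_rot: [1.429, 1.562, -0.498]
force: [0.6, 0.5, -1.2]
width: 0.0852
```

```bash
python3 -c "
from h import *
plan([.648,.199],.205,161,1)"
```

```text
t 6.85 p [0.651  0.189  0.2083] F [ 0.6  0.5 -1.2] w 0.0852 j [ 0.23  0.5   0.92 -0.01  1.72  0.59] turn [-1.4  0.1 -0.5]
[[-1.43, 0.07, -0.47], [0.32, -0.63, -0.83]]
```

>>> arm_command(moves=[[[-1.4,0,-0.5],[0.2,-0.6,-0.8],-1],[[0,0,0],[0,0,0],-1]])

```text
t: 7.02
position: [0.6486, 0.197, 0.2067]
tcp_rot: [-0.661, 1.569, -2.568]
force: [0.6, -0.9, -0.2]
width: 0.0852
```

```bash
python3 -c "
from h import *
plan([.648,.199],.205,161,1)"
```

```text
t 7.02 p [0.6486 0.197  0.2067] F [ 0.6 -0.9 -0.2] w 0.0852 j [ 0.24  0.5   0.91 -0.    1.73  0.58] turn [-0.2  0.1  0.1]
[[-0.22, 0.1, 0.08], [0.17, -0.12, -0.17]]
```

>>> arm_command(moves=[[[0,0,0],[0,0,0],1],[[0,0,0],[0,0,0],1],[[0,0,0],[0,0,0],1],[[0,0,0],[0,0,0],1],[[0,0,0],[0,0,0],1],[[0,0,0],[0,0,0],1],[[0,0,0],[0,0,0],1]], grip_force=30)

```text
t: 7.6
position: [0.6494, 0.1978, 0.2132]
tcp_rot: [2.145, 1.566, 0.238]
force: [-1.3, -0.9, -1.5]
width: 0.0234
```

```bash
cat >> h.py <<'E'
def lev():
    st=read_state(); d=np.array(st['position'])[:2]-O; a=np.arctan2(d[1],d[0]); rad=np.array([np.cos(a),np.sin(a)]); tan=np.array([-rad[1],rad[0]])
    F=np.array(st['force'])[:2]
    X=R.from_euler('xyz',st['tcp_rot']).as_matrix()
    print('t',round(st['t'],2),'ang %.2f rad %.1f'%(np.degrees(a),1000*np.hypot(*d)),'Ftan %.1f Frad %.1f'%(F@tan,F@rad),'z',round(st['position'][2],4),'tool y ang %.1f'%np.degrees(np.arctan2(X[1,1],X[0,1])),'tilt',X[:2,0].round(3),'w',round(st['width'],4))
    return a
def arc(step,target_deg,n,Rr=None):
    """rows: rotate lever about O by step deg each, starting at present"""
    st=read_state(); p=np.array(st['position']); A=R.from_euler('xyz',st['tcp_rot'])
    for i in range(n):
        a0,a1=np.radians(step*i),np.radians(step*(i+1))
        d=p[:2]-O; f=lambda a:np.array([np.cos(a)*d[0]-np.sin(a)*d[1],np.sin(a)*d[0]+np.cos(a)*d[1],0])
        C=R.from_euler('z',a0)*A
        print([[-step,0,0],C.inv().apply((f(a1)-f(a0))*100).round(2).tolist()])
E
python3 -c "
from h import *
lev();arc(2,0,3)"
```

```text
t 7.6 ang 69.74 rad 142.6 Ftan 0.9 Frad -1.3 z 0.2132 tool y ang -19.2 tilt [0.004 0.001] w 0.0234
[[-2, 0, 0], [-0.0, -0.5, -0.0]]
[[-2, 0, 0], [-0.0, -0.5, -0.0]]
[[-2, 0, 0], [-0.0, -0.5, -0.0]]
```

>>> arm_command(moves=[[[-2,0,0],[0,-0.5,0],1],[[-2,0,0],[0,-0.5,0],1],[[-2,0,0],[0,-0.5,0],1]])

```text
t: 7.85
position: [0.6374, 0.2017, 0.2132]
tcp_rot: [1.946, 1.56, 0.145]
force: [8.2, -0.0, -1.9]
width: 0.0235
```

```bash
python3 -c "
from h import *
lev()"
```

```text
t 7.85 ang 74.81 rad 142.7 Ftan -8.0 Frad 2.1 z 0.2132 tool y ang -13.2 tilt [0.011 0.002] w 0.0235
```

>>> arm_command(moves=[[[-1.5,0,0],[0,-0.4,0],1]])

```text
t: 7.93
position: [0.6344, 0.2024, 0.2133]
tcp_rot: [1.911, 1.557, 0.137]
force: [9.5, -2.8, -3.0]
width: 0.0231
```

>>> arm_command(moves=[[[-1.5,0,0],[0,-0.4,0],1]])

```text
t: 8.02
position: [0.6318, 0.203, 0.2132]
tcp_rot: [1.884, 1.552, 0.135]
force: [11.0, 1.3, -1.3]
width: 0.0231
```

```bash
python3 -c "
from h import *
lev()"
```

```text
t 8.02 ang 77.11 rad 142.6 Ftan -10.4 Frad 3.7 z 0.2132 tool y ang -10.2 tilt [0.018 0.002] w 0.0231
```

>>> arm_command(moves=[[[-1.0,0,0],[0,-0.5,0],1]])

```text
t: 8.1
position: [0.6283, 0.2039, 0.2132]
tcp_rot: [1.89, 1.548, 0.159]
force: [11.2, 1.0, -0.4]
width: 0.0231
```

>>> arm_command(moves=[[[-1.0,0,0],[0,-0.4,0],1]])

```text
t: 8.18
position: [0.6256, 0.2045, 0.2133]
tcp_rot: [1.876, 1.544, 0.164]
force: [12.7, 1.2, -1.8]
width: 0.0232
```

>>> arm_command(moves=[[[-1.0,0,0],[0,-0.4,0],1]])

```text
t: 8.27
position: [0.6233, 0.2049, 0.2133]
tcp_rot: [1.858, 1.539, 0.163]
force: [16.2, 1.2, -1.3]
width: 0.0236
```

```bash
python3 -c "
from h import *
lev()"
```

```text
t 8.27 ang 80.61 rad 142.8 Ftan -15.8 Frad 3.9 z 0.2133 tool y ang -7.1 tilt [0.031 0.005] w 0.0236
```

>>> arm_command(moves=[[[-1.0,0,-0.5],[0,-0.4,0],1]])

```text
t: 8.35
position: [0.6214, 0.2052, 0.2133]
tcp_rot: [1.914, 1.541, 0.236]
force: [19.2, 2.3, -4.3]
width: 0.0233
```

>>> arm_command(moves=[[[-1.0,0,-0.5],[0,-0.3,0],1]])

```text
t: 8.43
position: [0.6189, 0.2057, 0.2132]
tcp_rot: [2.049, 1.547, 0.389]
force: [4.1, 1.8, -0.6]
width: 0.0232
```

```bash
python3 -c "
from h import *
lev()"
```

```text
t 8.43 ang 82.39 rad 143.0 Ftan -3.9 Frad 2.3 z 0.2132 tool y ang -5.1 tilt [0.022 0.009] w 0.0232
```

Click 1: the force rose to 19 N and dropped to 4 N at 82.4°.

>>> arm_command(moves=[[[-1.5,0,-0.5],[0,-0.5,0],1],[[-1.5,0,-0.3],[0,-0.5,0],1],[[-1.5,0,-0.3],[0,-0.5,0],1],[[-1.5,0,-0.3],[0,-0.5,0],1]])

```text
t: 8.77
position: [0.6038, 0.2071, 0.2132]
tcp_rot: [2.406, 1.553, 0.854]
force: [11.9, 2.2, -2.2]
width: 0.0231
```

```bash
python3 -c "
from h import *
lev()"
```

```text
t 8.77 ang 88.49 rad 143.1 Ftan -11.9 Frad 2.5 z 0.2132 tool y ang 1.1 tilt [0.011 0.013] w 0.0231
```

>>> arm_command(moves=[[[-1,0,-0.3],[0,-0.4,0],1]])

```text
t: 8.85
position: [0.6014, 0.2071, 0.2132]
tcp_rot: [2.427, 1.553, 0.893]
force: [11.3, 3.4, -3.0]
width: 0.0234
```

>>> arm_command(moves=[[[-1,0,-0.3],[0,-0.4,0],1]])

```text
t: 8.93
position: [0.5991, 0.2072, 0.2133]
tcp_rot: [2.427, 1.552, 0.911]
force: [13.8, 2.4, -3.8]
width: 0.0235
```

```bash
python3 -c "
from h import *
lev()"
```

```text
t 8.93 ang 90.34 rad 143.2 Ftan -13.8 Frad 2.3 z 0.2133 tool y ang 3.1 tilt [0.011 0.015] w 0.0235
```

>>> arm_command(moves=[[[-1,0,-0.3],[0,-0.4,0],1]])

```text
t: 9.02
position: [0.5965, 0.2072, 0.2132]
tcp_rot: [2.486, 1.552, 0.988]
force: [7.7, 3.2, -2.3]
width: 0.023
```

>>> arm_command(moves=[[[-1,0,-0.3],[0,-0.4,0],1]])

```text
t: 9.1
position: [0.5941, 0.2072, 0.2132]
tcp_rot: [2.502, 1.552, 1.022]
force: [12.0, 3.2, -3.5]
width: 0.0233
```

>>> arm_command(moves=[[[-1,0,-0.3],[0,-0.3,0],1]])

```text
t: 9.18
position: [0.5928, 0.207, 0.2132]
tcp_rot: [2.492, 1.551, 1.029]
force: [12.4, 4.4, -3.1]
width: 0.0231
```

```bash
python3 -c "
from h import *
lev()"
```

```text
t 9.18 ang 92.88 rad 143.2 Ftan -12.6 Frad 3.7 z 0.2132 tool y ang 6.2 tilt [0.01  0.017] w 0.0231
```

>>> arm_command(moves=[[[-0.8,0.2,-0.3],[0,-0.3,0],1]])

```text
t: 9.27
position: [0.5906, 0.2071, 0.2132]
tcp_rot: [2.697, 1.549, 1.25]
force: [2.2, 2.3, -1.1]
width: 0.0232
```

>>> arm_command(moves=[[[-0.8,0.2,-0.3],[0,-0.3,0],1]])

```text
t: 9.35
position: [0.5883, 0.207, 0.2132]
tcp_rot: [2.865, 1.547, 1.432]
force: [5.1, 3.6, -2.4]
width: 0.0234
```

```bash
python3 -c "
from h import *
lev()"
```

```text
t 9.35 ang 94.67 rad 143.4 Ftan -5.4 Frad 3.2 z 0.2132 tool y ang 7.9 tilt [0.003 0.024] w 0.0234
```

Click 2: 12.6 N dropped to 2 N at about 93.8°.

>>> arm_command(moves=[[[-1.5,-0.3,-0.2],[0,-0.5,0],1],[[-1.5,-0.3,-0.2],[0,-0.5,0],1],[[-1.5,-0.3,-0.2],[0,-0.5,0],1],[[-1.5,-0.3,-0.2],[0,-0.5,0],1]])

```text
t: 9.68
position: [0.5733, 0.2046, 0.2132]
tcp_rot: [1.859, 1.561, 0.536]
force: [11.6, 4.3, -3.4]
width: 0.0234
```

```bash
python3 -c "
from h import *
lev()"
```

```text
t 9.68 ang 100.77 rad 143.1 Ftan -12.3 Frad 2.1 z 0.2132 tool y ang 14.2 tilt [0.009 0.005] w 0.0234
```

>>> arm_command(moves=[[[-1,-0.2,-0.2],[0,-0.4,0],1]])

```text
t: 9.77
position: [0.5707, 0.204, 0.2132]
tcp_rot: [1.514, 1.56, 0.209]
force: [11.6, 4.2, -3.6]
width: 0.0235
```

>>> arm_command(moves=[[[-1,-0.2,-0.2],[0,-0.4,0],1]])

```text
t: 9.85
position: [0.5678, 0.2034, 0.2132]
tcp_rot: [1.243, 1.559, -0.044]
force: [8.1, 2.9, -2.2]
width: 0.0232
```

```bash
python3 -c "
from h import *
lev()"
```

```text
t 9.85 ang 103.00 rad 143.0 Ftan -8.6 Frad 1.0 z 0.2132 tool y ang 16.3 tilt [ 0.011 -0.   ] w 0.0232
```

>>> arm_command(moves=[[[-0.8,0,-0.3],[0,-0.4,0],1]])

```text
t: 9.93
position: [0.5653, 0.2027, 0.2132]
tcp_rot: [1.228, 1.56, -0.044]
force: [13.6, 3.9, -4.2]
width: 0.0234
```

>>> arm_command(moves=[[[-0.8,0,-0.3],[0,-0.4,0],1]])

```text
t: 10.02
position: [0.5634, 0.2022, 0.2132]
tcp_rot: [1.274, 1.559, 0.017]
force: [17.5, 6.3, -5.3]
width: 0.0233
```

>>> arm_command(moves=[[[-0.8,0,-0.3],[0,-0.3,0],1]])

```text
t: 10.1
position: [0.5612, 0.2016, 0.2132]
tcp_rot: [1.235, 1.562, -0.007]
force: [2.3, 2.2, -1.8]
width: 0.0232
```

```bash
python3 -c "
from h import *
lev()"
```

```text
t 10.1 ang 105.76 rad 143.0 Ftan -2.8 Frad 1.5 z 0.2132 tool y ang 18.8 tilt [ 0.009 -0.   ] w 0.0232
```

Click 3: 17.5 N dropped to 2 N at 105.8°. The fourth is expected near 117.8°.

>>> arm_command(moves=[[[-1.5,0,-0.2],[0,-0.5,0],1],[[-1.5,0,-0.2],[0,-0.5,0],1],[[-1.5,0,-0.2],[0,-0.5,0],1],[[-1.5,0,-0.2],[0,-0.5,0],1]])

```text
t: 10.43
position: [0.5467, 0.1967, 0.2133]
tcp_rot: [1.342, 1.56, 0.211]
force: [10.7, 5.8, -3.9]
width: 0.0235
```

>>> arm_command(moves=[[[-1,0,-0.2],[0,-0.4,0],1]])

```text
t: 10.52
position: [0.5443, 0.1957, 0.2133]
tcp_rot: [1.37, 1.559, 0.257]
force: [11.8, 5.3, -4.7]
width: 0.0232
```

>>> arm_command(moves=[[[-1,0,-0.2],[0,-0.4,0],1]])

```text
t: 10.6
position: [0.542, 0.1947, 0.2133]
tcp_rot: [1.389, 1.558, 0.295]
force: [10.8, 5.8, -3.7]
width: 0.023
```

```bash
python3 -c "
from h import *
lev()"
```

```text
t 10.6 ang 113.92 rad 143.0 Ftan -12.2 Frad 1.0 z 0.2133 tool y ang 27.3 tilt [0.013 0.004] w 0.023
```

>>> arm_command(moves=[[[-0.8,0,-0.2],[0,-0.4,0],1]])

```text
t: 10.68
position: [0.54, 0.1938, 0.2133]
tcp_rot: [1.403, 1.556, 0.324]
force: [14.2, 8.5, -4.7]
width: 0.0231
```

>>> arm_command(moves=[[[-0.8,0,-0.2],[0,-0.3,0],1]])

```text
t: 10.77
position: [0.5389, 0.1933, 0.2133]
tcp_rot: [1.409, 1.553, 0.345]
force: [13.9, 7.3, -4.7]
width: 0.0231
```

```bash
python3 -c "
from h import *
lev()"
```

```text
t 10.77 ang 115.27 rad 143.0 Ftan -15.7 Frad 0.7 z 0.2133 tool y ang 29.0 tilt [0.017 0.006] w 0.0231
```

>>> arm_command(moves=[[[-0.4,0,-0.2],[0,-0.3,0],1]])

```text
t: 10.85
position: [0.5381, 0.1929, 0.2133]
tcp_rot: [1.423, 1.55, 0.366]
force: [16.4, 9.3, -4.4]
width: 0.0231
```

>>> arm_command(moves=[[[-0.3,0,-0.2],[0,-0.3,0],1]])

```text
t: 10.93
position: [0.5372, 0.1925, 0.2133]
tcp_rot: [1.438, 1.548, 0.387]
force: [13.1, 8.4, -4.2]
width: 0.0231
```

```bash
python3 -c "
from h import *
lev()"
```

```text
t 10.93 ang 116.03 rad 143.0 Ftan -15.5 Frad 1.8 z 0.2133 tool y ang 29.8 tilt [0.022 0.009] w 0.0231
```

>>> arm_command(moves=[[[-0.3,0,-0.3],[0,-0.4,0],1]])

```text
t: 11.02
position: [0.5349, 0.1915, 0.2132]
tcp_rot: [1.443, 1.549, 0.398]
force: [5.3, 3.2, 1.9]
width: 0.0234
```

>>> arm_command(moves=[[[-0.3,0,-0.3],[0,-0.3,0],1]])

```text
t: 11.1
position: [0.5329, 0.1904, 0.2132]
tcp_rot: [1.408, 1.552, 0.369]
force: [7.6, 3.4, -1.5]
width: 0.0236
```

```bash
python3 -c "
from h import *
lev()"
```

```text
t 11.1 ang 117.97 rad 143.1 Ftan -8.3 Frad -0.5 z 0.2132 tool y ang 30.5 tilt [0.018 0.007] w 0.0236
```

Click 4: 18.8 N dropped to 6 N near 117°. I hold there and check.

>>> arm_command(moves=[[[0,0,0],[0,0,0],1],[[0,0,0],[0,0,0],1],[[0,0,0],[0,0,0],1],[[0,0,0],[0,0,0],1],[[0,0,0],[0,0,0],1],[[0,0,0],[0,0,0],1]])

```text
t: 11.6
position: [0.5332, 0.1906, 0.2132]
tcp_rot: [1.381, 1.551, 0.345]
force: [2.8, 1.9, 0.5]
width: 0.0233
```

```bash
python3 - <<'E'
from h import *
lev()
s=snapshot('scene');w=cloud(s);save(s,'s5.png');f=s['frame']
m=(f.sum(2)<200)&(w[...,2]>.045)&(w[...,2]<.1)&(np.hypot(w[...,0]-.57,w[...,1]+.09)<.03)
print('peg',m.sum(),w[m].mean(0),w[m].min(0),w[m].max(0))
cv2.imwrite('pics/c5.png',cv2.resize(s['frame'][130:310,280:480,::-1],None,fx=3,fy=3))
E
```

```text
t 11.6 ang 117.84 rad 143.1 Ftan -3.4 Frad 0.4 z 0.2132 tool y ang 30.6 tilt [0.019 0.007] w 0.0233
peg 45 [ 0.57297587 -0.09338895  0.0732532 ] [ 0.56481112 -0.09847198  0.0467395 ] [ 0.58113608 -0.08424073  0.09299262]
```

View pics/c5.png

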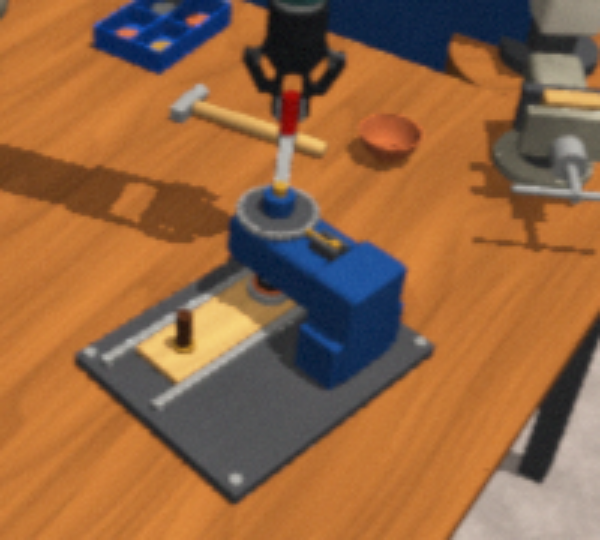

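The crop shows the red handle still gripped at (290,110), the foot down on the blank at (267,285), and the sled home with its peg at (184,330). The hammer and bowl look undisturbed, so I hand in.

```bash
python3 -c "
from h import *
lev();print(r.finish_job());lev()"
```

```text
t 11.65 ang 117.84 rad 143.1 Ftan -2.7 Frad -0.1 z 0.2132 tool y ang 30.6 tilt [0.019 0.007] w 0.0233
the job is handed in; nothing more can be done
None
the job is handed in; nothing more can be done
```

The sled is home against the end stop and the lever stands on its fourth click. I handed the job in at 11.65 s with the red handle still gripped; no verdict is reported.

- **Sled:** I slid it about 86 mm by its peg until it met the stop firmly, at about 20 N, and then let go. In the last picture the peg was still at the home position, within about 1 mm of where I left it.
- **Clicks:** I felt four force drops, near 82°, 93°, 105° and 117° by my measured bearing of the handle about the ram axis, from a start of 69.7°. The force peaked at about 19, 13, 18 and 19 N and fell to 2–6 N each time. Click 2 also showed a brief dip to 8 N at 91.4°, which I took as noise because the clear drop came at 93°.
- **Final lever position:** It held at 117.8°, or 48.1° of travel (4.0 clicks, a handle shift of about 116 mm). The push at the handle settled to about 3 N with the fingers closed on it at 23 mm.
- **Checks that disagreed:** My measured handle radius was 143 mm against the stated 140, so my estimate of the press origin is probably off by about 3 mm. The first, third and fourth force peaks were also above the stated 7–15 N, probably because the push included some arm motion.
- **Not measured:** I did not measure the foot force. The picture shows the foot down on the blank. The hammer and bowl looked undisturbed, and the other bystanders were not checked at the end.

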